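# Rock the battery pack into the energy board

### The arm

A 6-joint arm with a two-finger parallel gripper is mounted at the origin on the work surface. World frame = base frame: x ahead of the robot, y to its left, z up, the work surface at z = 0. Lengths are in mm, angles in rad, forces in N, time in s.
With the tool pointing down it reaches from about 325 to 875 mm from the base axis. Payload 4.4 kg.
Tool frame: the origin (TCP) lies on the centre line of the jaws, within the pads' length; the fingertips stand ahead of it and the grasp point (between the pads) lies 6 mm ahead of it (ctrl.tcp_to_tips is the z of the fingertips in the tool frame, in mm); z points along the fingers, y is the line along which they close (so a half turn about z gives the same grasp; the last joint's range is limited). The gripper opens to 85 mm and grips with 20 to 120 N. Pads are 22 mm wide; open, the fingers measure 114 mm over their backs; the gripper's body (76 mm by 85 mm) begins 54 mm behind the grasp point. The pads swing forward as they close: fully open they stand 13 mm farther back than shut.
Start: joints at [1.127, 0.207, 1.542, -0, 1.393, -0.15], TCP at [166.525, 550.361, 256.282] pointing down, gripper open.
Joint ranges: [-2.73, 2.73], [-0.86, 2.22], [0.23, 2.46], [-1.11, 4.25], [0.08, 2.63], [-2.82, 2.82]. Speed limits (rad/s): [2.79, 2.79, 3.14, 3.14, 3.14, 3.14].

### API

Orientations are given as a 3x3 rotation matrix whose columns are the frame's x, y, z axes.
In Python, from plant import ctrl, sensors, optics gives the robot as it stands. Calls block until the motion is done:
- ctrl.move_ptp(position, orientation): joint-space move of the TCP to a pose.
- ctrl.move_l(position, rot=None, vel=150, threshold=None): straight line of the TCP; rot=None keeps the orientation; vel is the mean speed in mm/s. With threshold (N) it stops when the force on the tool has changed by that much, and returns True; else False.
- ctrl.set_joints(angles): joint-space move.
- ctrl.gripper_to(opening, force=None): finger opening in mm; force is the grip in N (None keeps the last); returns when the fingers have stopped.
- ctrl.hold(seconds).
- ctrl.solve_ik(position, orientation): joint angles nearest the present ones, or None.
- sensors.read_state(): the state.
- optics.grab_frame(name): name is "side" or "top"; returns (picture, depth): 420x560x3 uint8, red, green, blue; 420x560 float32, mm along the optical axis (not along the pixel's ray), 0 where there is no reading.
- optics.camera_params(name): a dict with "mtx" (3x3 intrinsics, pixels), "k1" (the pictures are not rectified: a ray, as slopes to the right and down, at radius r is drawn at 1 + k1 r^2 times it, then the intrinsics apply), "R" (3x3) and "t" (3): a world point X has camera coordinates R X + t. Camera axes: x right, y down, z forward; pixel columns grow to the right and rows downward; lengths in mm; the calibration is good to about 2 mm. A picture is of the moment at which its call begins. camera_params takes no time and is no camera call.
A pose or a line that the arm cannot do raises ctrl.MotionError and nothing moves.
- ctrl.finish_job(): hands the job in; it is judged then, once.
The state is a dict: "t": time; "q": joint angles; "qvel": joint speeds; "tau": joint torques, N m; "eef_pos": TCP position; "eef_rot": TCP orientation; "force": force on the tool from outside, world axes, zero at the start; "wrist_torque": the same for the moment, N m; "grip_width": finger opening in mm; "grasp_force": force on a finger pad.
Only numpy, scipy, OpenCV 4.12 (cv2) and the standard library are available. Lean on these libraries where they do the work, as an engineer would, in place of code of your own. Each camera call takes 0.05 s, during which the arm holds its last target. There are 200 camera calls.

### The job

Fit the black battery pack into the battery bay on the plywood energy board: tip it so that its orange tongue goes in under the bay's orange lip first, then rock the other end down until the pack lies flat and fully home on the bay floor, and let go. Leave the other things on the bench where they stand.

Things in the scene. Friction and masses are not known exactly. Their poses are not given: they have to be found in the camera images.
- pack_center (a point): centre (half-way up) of the loose battery pack: black block 72 mm long (x) x 40 wide (y) x 34 high (z), 0.12 to 0.24 kg, green label on top, flat on the bench on either side of the board. Its -x end (an orange strip on top marks it) has the tongue and starts roughly towards the robot; x runs to the brass-contact end, z up
- pack_tongue (a point): middle of the tip of the pack's orange tongue (7 mm long, 24 wide, 5 thick, flush with the underside): 43 mm from the pack's centre along its -x and 14.5 mm below it, 2.5 mm above the underside; axes as pack_center
- bay (a point): battery bay on the board: middle of its pocket floor, 16 mm above the bench. The pocket is 75 mm long (x) by 43 wide (y); x points away from the lip, z up. Side walls 6 mm thick, 15 high, leaning outwards over the top 7 mm (mouth 49 wide, outside 57), stand only at |x| 22.5 to 37.5 mm; between them both sides are open for fingers. No latch or spring. Seated, the pack's axes lie along these, its centre 17 mm above
- bay_lip (a point): middle of the lower inner edge of the bay's orange lip, at the bay's -x end (nearest the robot): 37.5 mm from the bay point along -x, 8 mm above the pocket floor. The lip is 6 mm thick (top 14 mm above the floor) and 10 mm deep along x; the slot under it is 8 mm high, closed at the back. The opposite end wall (at +37.5 mm) is 14 mm high, 7 thick; axes as bay
- board: plywood energy board, fixed, 240 (x) x 300 (y) x 12 mm; origin under its middle, x away from the robot, axes as bay. The bay point lies 20 mm along -x from its middle. Solar cells 6 mm thick lie at |y| over 74 mm; motor, lamp and two terminal posts, up to 41 mm above the board, stand at x over 65 mm
- gearmotor: bystander, loose: yellow gearbox with a steel motor on a 60 x 50 mm plywood foot, 60 mm high; origin under its middle; stands on the side of the board where the pack is not
- cell0: bystander, loose: upright grey round cell, 33 mm across, 60 mm high; origin under its middle
- cell1: bystander, loose: upright blue round cell, 33 mm across, 60 mm high; origin under its middle
- screwdriver: bystander, loose: screwdriver lying on the bench, handle towards its -x; origin at its underside

How it is judged:
By the outcome, as a careful person would: the job done as asked, in the order asked, and still so for the second after the job is handed in, with the robot touching nothing.
It also fails if it takes over 54 s, if anything falls off the work surface, if the arm or the gripper's body presses on something with over 40 N, if the wrist force passes 120 N, or if a joint passes its speed limit or range.

## Working session

There is one attempt and no reset: what is moved stays moved. The work goes in short steps, each a Python script; the robot and the scene stay as the last script left them, time stands still between calls to the robot, and variables do not carry over. Pictures are saved under pics/ and viewed, at most 10 in all, crops included, and the job is handed in when it is done.

```bash
ls; mkdir -p pics; python3 - <<'E'
from plant import ctrl,sensors,optics
import cv2,numpy as np
for n in("top","side"):
    p,d=optics.grab_frame(n); cv2.imwrite(f"pics/{n}0.png",p[:,:,::-1]); np.savez(f"{n}0.npz",p=p,d=d)
    c=optics.camera_params(n); print(n,c, (-c["R"].T@c["t"]).round())
s=sensors.read_state();print(s["t"],s["force"],s["eef_rot"],ctrl.tcp_to_tips)
E
```

```text
pics
top {'mtx': array([[485.00050233,   0.        , 286.04313816],
       [  0.        , 485.00050233, 213.36490672],
       [  0.        ,   0.        ,   1.        ]]), 'k1': -0.13743356233298964, 'R': array([[ 0.01682579, -0.99985676, -0.00183197],
       [-0.98755441, -0.01633216, -0.15642746],
       [ 0.15637513,  0.00444119, -0.98768775]]), 't': array([  12.71074079,  514.69293585, 1527.23089619])} [ 269.   14. 1589.]
side {'mtx': array([[405.05803081,   0.        , 278.48688099],
       [  0.        , 405.05803081, 212.13750815],
       [  0.        ,   0.        ,   1.        ]]), 'k1': -0.06582616031387156, 'R': array([[-0.94059782, -0.33934729,  0.01091602],
       [-0.26302059,  0.70795205, -0.65545714],
       [ 0.21469959, -0.61939269, -0.75515348]]), 't': array([518.40150002, 132.46300749, 966.29869499])} [315. 681. 811.]
0.1 [ 0.69003753 -0.44799191  0.08241602] [[-9.57147572e-01  2.89599210e-01 -9.06991838e-04]
 [ 2.89600440e-01  9.57145836e-01 -1.85311825e-03]
 [ 3.31461879e-04 -2.03637287e-03 -9.99997872e-01]] 25.0
```

View pics/top0.png

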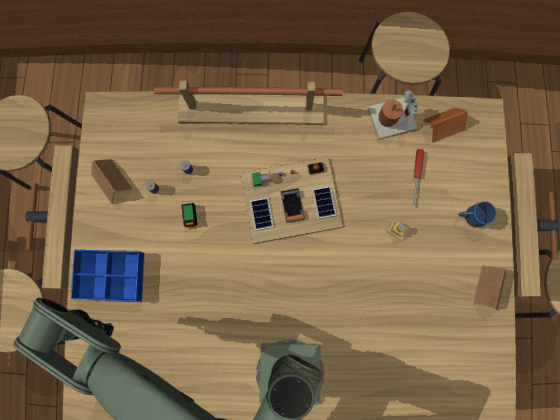

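View pics/side0.png

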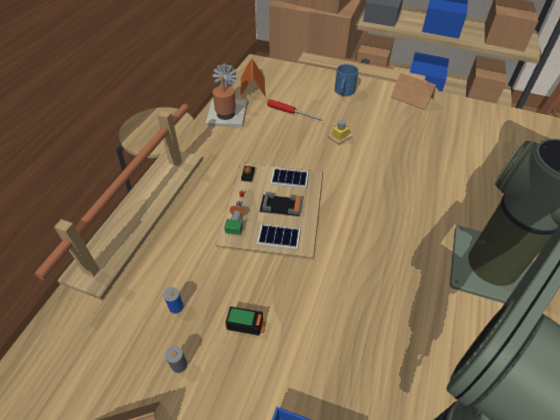

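The top view shows the pack at about (190,214), with its orange strip towards the robot, and the bay at (292,205) with its lip at (293,216). The side view shows the pack at (245,320) and the bay at (282,204). Next I'll look closer.

```bash
cat > h.py <<'E'
import numpy as np,cv2
from plant import optics
def ray(n,uv):
    c=optics.camera_params(n);K=np.array(c["mtx"]);R=np.array(c["R"]);t=np.array(c["t"])
    uv=np.atleast_2d(np.float64(uv))
    s=cv2.undistortPoints(uv[:,None],K,np.array([c["k1"],0,0,0.]),)[:,0]
    return -R.T@t, np.c_[s,np.ones(len(s))]@R
def onplane(n,uv,z):
    o,d=ray(n,uv); return o+d*((z-o[2])/d[:,2])[:,None]
def tri(a,b):
    (o1,d1),(o2,d2)=ray("top",a),ray("side",b); out=[]
    for x,y in zip(d1,d2):
        A=np.c_[x,-y]; k=np.linalg.lstsq(A,o2-o1,rcond=None)[0]
        out.append(((o1+k[0]*x)+(o2+k[1]*y))/2)
    return np.array(out)
E
python3 - <<'E'
import numpy as np,cv2
from h import *
im=np.zeros((600,800,3),np.uint8)
def put(n,r0,r1,c0,c1,k,y,x):
    p=np.load(n+"0.npz")["p"][r0:r1,c0:c1,::-1]; q=cv2.resize(p,None,fx=k,fy=k,interpolation=cv2.INTER_NEAREST); im[y:y+q.shape[0],x:x+q.shape[1]]=q
put("top",155,245,240,345,4,0,0)       # 420x360
put("side",160,260,215,328,3.3,0,424)
put("top",200,232,175,205,7,370,0)
put("side",300,340,220,270,5.5,370,230)
cv2.imwrite("pics/crops.png",im)
for n,boxes in(("top",{"pack":(200,232,175,205),"bay":(185,225,275,310)}),("side",{"pack":(300,340,220,270),"bay":(190,222,255,308)})):
    p=np.load(n+"0.npz")["p"]; hsv=cv2.cvtColor(p,cv2.COLOR_RGB2HSV)
    for k,(r0,r1,c0,c1) in boxes.items():
        h=hsv[r0:r1,c0:c1]
        for cn,lo,hi in(("orange",(4,170,120),(14,255,255)),("green",(50,100,50),(85,255,255))):
            m=cv2.inRange(h,lo,hi); cs,_=cv2.findContours(m,0,2)
            for c in cs:
                if cv2.contourArea(c)<3: continue
                mm=cv2.drawContours(np.zeros_like(m),[c],-1,255,-1); ys,xs=np.nonzero(mm)
                (cx,cy),wh,a=cv2.minAreaRect(c); print(n,k,cn,len(xs),(xs.mean()+c0).round(2),(ys.mean()+r0).round(2),"rect",round(cx+c0,1),round(cy+r0,1),wh,round(a,1))
E
```

```text
top pack orange 10 188.7 223.4 rect 189.0 223.5 (1.0, 6.0) 90.0
top pack green 151 187.78 212.18 rect 187.8 212.1 (15.504340171813965, 9.674708366394043) 82.9
top bay orange 41 293.9 216.61 rect 294.0 216.6 (2.3533935546875, 16.277639389038086) 78.7
side pack orange 15 262.33 328.8 rect 262.3 328.5 (2.3533935546875, 5.4912519454956055) 11.3
side pack orange 31 258.13 319.32 rect 258.2 319.1 (2.7456257343292236, 10.394155502319336) 11.3
side pack green 349 240.91 316.38 rect 240.9 316.3 (25.0830135345459, 14.250396728515625) 10.0
side bay orange 52 296.27 203.65 rect 296.3 203.4 (3.2879796028137207, 15.45350456237793) 9.5
```

View pics/crops.png

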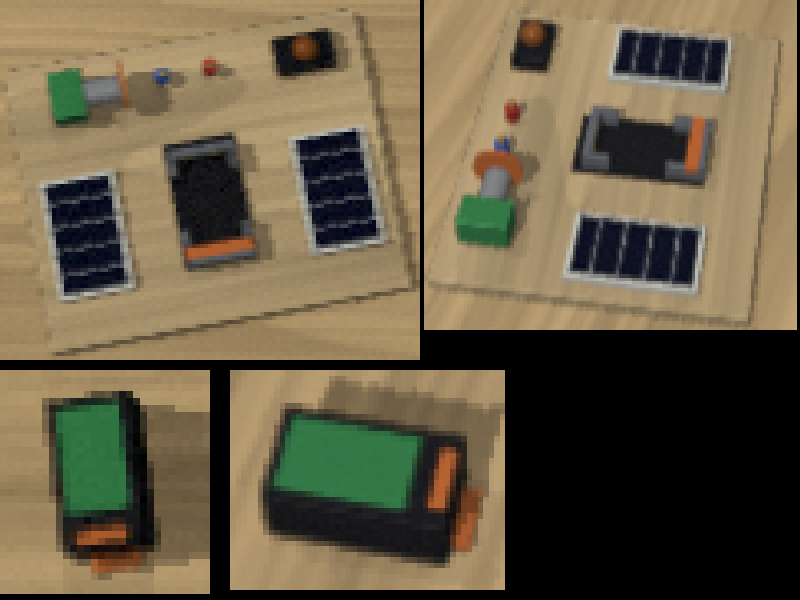

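The crops show the whole board, the bay (lip at bottom, towards the robot) and the pack (tongue at top px (190,226), side px (262,329)). Next I'll compute positions from both views on the known heights.

```bash
python3 - <<'E'
from h import *
np.set_printoptions(precision=1,suppress=True)
T=np.array([[360,12],[413,287],[52,354],[8,70]])/4+[240,155]-.5
S=np.array([[778,41],[748,323],[430,287],[515,12]])/3.3+[215,160]-.5
# order: top: far-right(+x,-y), near-right(-x,-y), near-left(-x,+y), far-left(+x,+y)
S=S[[3,0,1,2]]
for n,C in(("top",T),("side",S)):
    P=onplane(n,C,12); c=P.mean(0); e=[np.linalg.norm(P[i]-P[(i+1)%4]) for i in range(4)]
    x=(P[0]-P[1]+P[3]-P[2])[:2]; y=(P[2]-P[1]+P[3]-P[0])[:2]
    print(n,"board",c,"edges",np.array(e),"yaw",np.degrees([np.arctan2(x[1],x[0]),np.arctan2(-y[0],y[1])]))
def mask(n,box,lo,hi):
    p=np.load(n+"0.npz")["p"];r0,r1,c0,c1=box
    m=cv2.inRange(cv2.cvtColor(p,cv2.COLOR_RGB2HSV)[r0:r1,c0:c1],lo,hi)
    cs,_=cv2.findContours(m,0,2);c=max(cs,key=cv2.contourArea)
    mm=cv2.drawContours(np.zeros_like(m),[c],-1,255,-1);ys,xs=np.nonzero(mm)
    return np.c_[xs+c0,ys+r0].astype(float)
O=((4,150,100),(15,255,255));G=((50,100,50),(85,255,255));B=((105,60,15),(130,255,120))
for n,bx in(("top",{"lip":((185,225,275,310),O,30),"label":((200,232,175,205),G,34),"cellL":((190,235,240,278),B,18),"cellR":((180,222,308,345),B,18)}),
 ("side",{"lip":((190,222,285,308),O,30),"label":((300,340,220,270),G,34),"cellL":((222,252,250,310),B,18),"cellR":((165,190,265,320),B,18)})):
    for k,(b,c,z) in bx.items():
        uv=mask(n,b,*c); P=onplane(n,uv,z); (cx,cy),wh,a=cv2.minAreaRect(P[:,:2].astype(np.float32))
        ev=np.linalg.eigh(np.cov(P[:,:2].T))[1][:,1]
        print(n,k,"px",uv.mean(0),"cen",P.mean(0),"rect",np.array([cx,cy]),np.array(wh),"ang",a,"pca",np.degrees(np.arctan2(ev[1],ev[0])))
a={n:mask(n,b,*G).mean(0) for n,b in(("top",(200,232,175,205)),("side",(300,340,220,270)))}
print("label tri",tri([a["top"]],[a["side"]]))
a={n:mask(n,b,*O).mean(0) for n,b in(("top",(185,225,275,310)),("side",(190,222,285,308)))}
print("lip tri",tri([a["top"]],[a["side"]]))
# side/top tongue+strip
for n,u,z in(("top",(0+102/7+175-.5,200+(535-370)/7-.5),34),("side",(220+(443-230)/5.5-.5,300+(478-370)/5.5-.5),34),("top",(175+117/7-.5,200+(560-370)/7-.5),5),("side",(220+(466-230)/5.5-.5,300+(522-370)/5.5-.5),5)): print(n,onplane(n,u,z))
# pack top corners
pt=np.array([[50,402],[124,395],[136,541],[64,551]])-[0,370]
ps=np.array([[466,438],[446,516+8],[265,490],[287,410]])-[230,370]
print(onplane("top",pt/7+[175,200]-.5,34)); print(onplane("side",ps/5.5+[220,300]-.5,34))
E
```

```text
top board [566.6   3.8  12. ] edges [236.5 300.8 241.3 299.3] yaw [10.6 11. ]
side board [ 238.5 -111.5   12. ] edges [232.7 320.  233.8 322.1] yaw [11.8  0.1]
top lip px [294.3 216.4] cen [506.4  -5.8  30. ] rect [506.5  -5.9] [ 9.7 55.5] ang 12.3701753616333 pca 101.37505636196437
top label px [187.8 212.2] cen [514.1 342.4  34. ] rect [514.3 342.5] [51.1 31.8] ang 9.791253089904785 pca -171.96555052153437
top cellL px [260.9 213.1] cen [517.7 103.9  18. ] rect [517.7 103.5] [88.1 48.7] ang 10.915063858032227 pca -170.04318516781137
top cellR px [323.8 201.6] cen [ 559.3 -102.3   18. ] rect [ 559.4 -102.5] [88.1 48.9] ang 11.544689178466797 pca -168.30265480898998
side lip px [296.4 203.6] cen [503.3  -3.9  30. ] rect [503.5  -4.6] [ 9.4 54.4] ang 11.332375526428223 pca 101.42789805409473
side label px [240.9 316.4] cen [511.7 341.   34. ] rect [511.9 340.8] [51.7 32. ] ang 9.667672157287598 pca -169.6878878426094
side cellL px [278.2 235.4] cen [515.3 101.9  18. ] rect [514.7 101. ] [86.9 45.4] ang 11.456028938293457 pca -169.4340299471831
side cellR px [289.2 176.5] cen [ 557.3 -104.9   18. ] rect [ 556.8 -104.2] [86.3 44.7] ang 11.795162200927734 pca -168.81223509391833
label tri [[512.6 341.8  35.6]]
lip tri [[505.3  -5.9  27.6]]
top [[478.2 336.4  34. ]]
side [[475.6 334.4  34. ]]
top [[470.3 334.7   5. ]]
side [[466.4 335.5   5. ]]
[[540.6 364.1  34. ]
 [544.5 329.2  34. ]
 [475.7 320.3  34. ]
 [470.4 353.9  34. ]]
[[473.4 315.9  34. ]
 [467.7 351.2  34. ]
 [536.4 362.1  34. ]
 [542.3 328.8  34. ]]
```

```bash
cat >> h.py <<'E'
from plant import ctrl,sensors
a=np.radians
def axes(yaw,th=0):  # th: +x end up
    c,s=np.cos(a(yaw)),np.sin(a(yaw)); C,S=np.cos(a(th)),np.sin(a(th))
    return np.array([[c,-s,0],[s,c,0],[0,0,1]])@np.array([[C,0,-S],[0,1,0],[S,0,C]])
def tool(R): return R@np.diag([-1.,1,-1])
BAY=np.array([546.7,1.7,16.]);BYAW=11.4
def pose(xb,zb,th,dy=0):   # xb,zb: lower body corner at tongue end, in bay frame
    p=np.array([xb,dy,zb])+axes(0,th)@[36,0,28]
    return (BAY+axes(BYAW)@p), tool(axes(BYAW,th))
def st(msg=""):
    s=sensors.read_state();print(msg,"t %.2f"%s["t"],"pos",s["eef_pos"].round(1),"F",np.round(s["force"],1),"M",np.round(s["wrist_torque"],2),"w %.1f gf %.1f"%(s["grip_width"],s["grasp_force"]));return s
E
python3 - <<'E'
from h import *
R=tool(axes(9.3)); P=np.array([507,340.7,28])
ctrl.gripper_to(64)
ctrl.move_ptp(P+[0,0,70],R); st("above")
print(ctrl.move_l(P,vel=100,threshold=12)); st("down")
ctrl.gripper_to(30,force=50); st("grip")
ctrl.move_l(P+[0,0,130],vel=200); st("lift")
p,r=pose(-29,45,14); print(p, ctrl.solve_ik(p,r))
ctrl.move_ptp(p,r); st("hover")
for n in("top","side"):
    im,d=optics.grab_frame(n); np.savez(n+"1.npz",p=im,d=d)
t=np.load("top1.npz")["p"][160:250,250:340,::-1];s=np.load("side1.npz")["p"][140:250,225:335,::-1]
o=np.zeros((400,800,3),np.uint8);o[:400,:400]=cv2.resize(t,(400,400));o[:,400:]=cv2.resize(s,(400,400));cv2.imwrite("pics/hover.png",o)
E
```

```text
above t 2.03 pos [506.8 341.6  98.5] F [ 0.2 -0.   0.5] M [-0.    0.04  0.01] w 64.4 gf 0.0
False
down t 2.88 pos [507.5 341.   28.5] F [-0.7  0.2  0.5] M [-0.04  0.02  0.01] w 64.1 gf 0.0
grip t 3.22 pos [508.  341.1  29.2] F [0.7 0.1 3.6] M [-0.1   0.02 -0.02] w 39.4 gf 52.7
lift t 4.02 pos [505.7 340.1 156.2] F [-0.8  0.4 -2.8] M [-0.02  0.    0.05] w 39.2 gf 52.2
[545.87346776   1.53334187  96.87746858] [-0.20766079  0.21776121  1.92005943  0.13602168  0.78329539 -2.06326459]
hover t 5.33 pos [546.1   2.2  96.9] F [ 0.2 -0.8 -2.5] M [-0.05  0.18 -0.03] w 39.2 gf 52.1
```

View pics/hover.png

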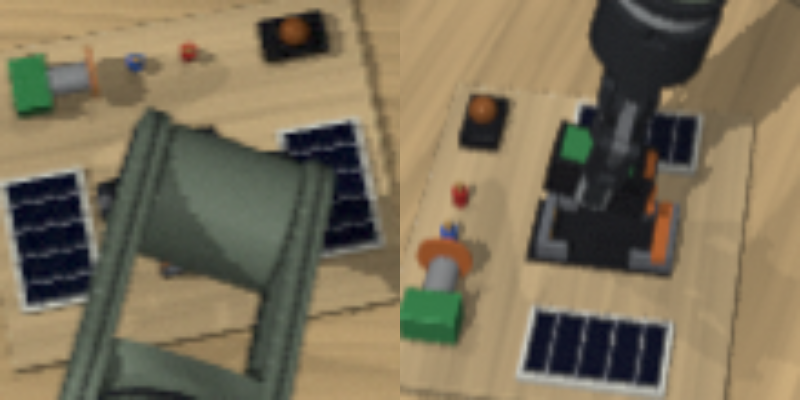

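The side view shows the pack held tipped over the bay. Its tongue is at about crop (652,203), lip at (665,232); the top view is blocked by the forearm. Next I'll check the tongue's predicted pixel against the measured one.

```bash
python3 - <<'E'
from h import *
np.set_printoptions(precision=2,suppress=True)
def proj(n,X):
    c=optics.camera_params(n); return cv2.projectPoints(np.atleast_2d(X).astype(float),cv2.Rodrigues(np.array(c["R"]))[0],np.array(c["t"]),np.array(c["mtx"]),np.array([c["k1"],0,0,0.]))[0][:,0]
p=np.load("side1.npz")["p"]; m=cv2.inRange(cv2.cvtColor(p,cv2.COLOR_RGB2HSV),(4,150,90),(15,255,255))
n,l,s,c=cv2.connectedComponentsWithStats(m)
for i in range(1,n):
    x,y,w,h,A=s[i]
    if A>4 and 280<x<310 and 170<y<220: print(x,y,w,h,A,c[i])
st_=sensors.read_state(); Rt=st_["eef_rot"]; Rp=Rt@np.diag([-1.,1,-1]); C=st_["eef_pos"]-Rp@[0,0,11]
q=lambda v:C+Rp@np.array(v)
# tongue top corners/ tip face corners, strip
T=[[-36,12,-12],[-36,-12,-12],[-43,12,-12],[-43,-12,-12],[-43,12,-17],[-43,-12,-17]]
print("tongue pred",proj("side",[q(v) for v in T]),"\nmid",proj("side",q([-39.5,0,-12])))
B=axes(BYAW); print("lip top pred",proj("side",[BAY+B@np.array(v) for v in([-42.5,0,14],[-42.5,28,14],[-42.5,-28,14],[-42.5,28,8])]))
q0=np.load("side0.npz")["p"];ys,xs=np.nonzero(cv2.inRange(cv2.cvtColor(q0,cv2.COLOR_RGB2HSV),(4,150,90),(15,255,255))[190:220,288:308]); print("lip mask rows",ys.min()+190,ys.max()+190,xs.min()+288,xs.max()+288,xs.mean()+288,ys.mean()+190)
ys,xs=np.nonzero(m[170:222,280:308]);
o=cv2.resize(p[170:225,275:315,::-1],None,fx=10,fy=10,interpolation=cv2.INTER_NEAREST);cv2.imwrite("pics/z.png",o)
E
```

```text
293 182 2 7 13 [293.46 184.77]
293 193 2 6 9 [293.56 195.67]
294 196 6 16 62 [296.35 203.63]
tongue pred [[291.02 196.13]
 [292.19 189.38]
 [293.67 196.89]
 [294.8  190.14]
 [293.12 198.15]
 [294.25 191.4 ]] 
mid [[292.92 193.11]]
lip top pred [[296.11 202.64]
 [294.82 210.62]
 [297.36 194.93]
 [294.72 212.15]]
lip mask rows 196 211 294 299 296.35483870967744 203.6290322580645
```

View pics/z.png

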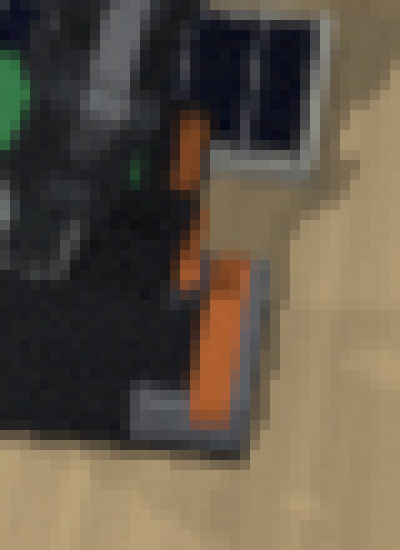

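The tongue and lip fall where predicted, within about 0.5 px (1–1.5 mm). Next I'll lower to the floor by touch, then slide the tongue under the lip by touch.

```bash
python3 - <<'E'
from h import *
def bayco(s):  # actual xb,zb,y from the state
    th=14; d=axes(BYAW).T@(s["eef_pos"]-BAY)-axes(0,th)@[36,0,28]; print("  xb,dy,zb",d.round(2)); return d
dy=-.7
p,r=pose(-27.5,45,14,dy);ctrl.move_l(p,r,vel=60)
p,_=pose(-27.5,7,14,dy);print(ctrl.move_l(p,vel=80,threshold=12)); bayco(st("low"))
p,_=pose(-27.5,-1,14,dy);hit=ctrl.move_l(p,vel=8,threshold=5);print(hit); d=bayco(st("floor"))
if hit:
    z=d[2]+1.0
    p,_=pose(-27.5,z,14,dy);ctrl.move_l(p,vel=20);bayco(st("up"))
    p,_=pose(-36.5,z,14,dy);print(ctrl.move_l(p,vel=8,threshold=6));bayco(st("lip"))
im,d=optics.grab_frame("side");np.savez("side2.npz",p=im)
cv2.imwrite("pics/lip.png",cv2.resize(im[165:230,255:320,::-1],None,fx=8,fy=8,interpolation=cv2.INTER_NEAREST))
E
```

```text
False
low t 6.30 pos [547.5   1.1  58.7] F [ 0.  -0.2 -2.9] M [-0.05  0.18  0.05] w 39.6 gf 52.1
  xb,dy,zb [-27.48  -0.74   6.81]
True
floor t 6.93 pos [547.7   1.1  54.7] F [-0.2 -0.7  4.6] M [-0.01  0.27 -0.06] w 39.3 gf 53.2
  xb,dy,zb [-27.25  -0.75   2.84]
up t 7.22 pos [546.9   1.2  55.2] F [ 0.2 -0.6 -2.2] M [-0.05  0.12 -0.02] w 39.4 gf 52.3
  xb,dy,zb [-28.01  -0.5    3.36]
False
lip t 8.50 pos [540.4  -0.7  56.7] F [ 3.9  2.  -2.2] M [ 0.26 -0.63  0.01] w 39.3 gf 52.0
  xb,dy,zb [-34.83  -1.09   4.8 ]
```

View pics/lip.png

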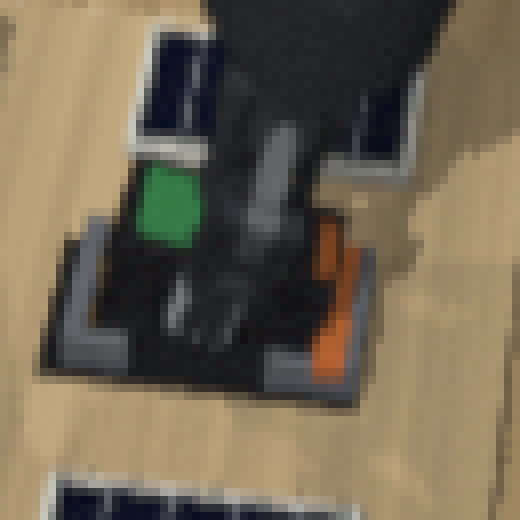

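The tongue has gone in: it's no longer visible in front of the lip, and the strip edge at crop (325,250) is against the lip. Next I'll average the state readings to get the noise down and then rock.

```bash
cat >> h.py <<'E'
def avg(th,n=12):
    S=[]
    for i in range(n): S.append(sensors.read_state()); ctrl.hold(.02)
    e=np.array([s["eef_pos"] for s in S]); B=axes(BYAW)
    d=B.T@(e.mean(0)-BAY)-axes(0,th)@[36,0,28]; f=np.mean([s["force"] for s in S],0)
    Rp=B.T@np.mean([s["eef_rot"] for s in S],0)@np.diag([-1.,1,-1])
    print("t %.2f xb,dy,zb"%S[-1]["t"],d.round(2),"sd",e.std(0).round(2),"Fbay",(B.T@f).round(1),"pitch %.2f yaw %.2f roll %.2f"%tuple(np.degrees([np.arctan2(Rp[2,0],Rp[0,0]),np.arctan2(Rp[1,0],Rp[0,0]),np.arctan2(Rp[2,1],Rp[2,2])])),"M",(B.T@np.mean([s["wrist_torque"] for s in S],0)).round(2)); return d,B.T@f
E
python3 - <<'E'
from h import *
avg(14)
p,r=pose(-34.5,3.8,14,-.7);ctrl.move_l(p,r,vel=10);avg(14)
E
```

```text
t 8.73 xb,dy,zb [-34.83  -1.11   4.8 ] sd [0.01 0.01 0.01] Fbay [ 5.4  0.8 -3.1] pitch 14.06 yaw -0.03 roll 0.01 M [ 0.16 -0.68  0.01]
t 9.28 xb,dy,zb [-34.47  -0.79   3.88] sd [0.02 0.01 0.02] Fbay [ 1.7 -0.  -0.6] pitch 14.01 yaw 0.00 roll -0.01 M [-0.03 -0.1  -0.01]
```

```bash
python3 - <<'E'
from h import *
for th in(11,8,5,2.5,1):
    zr=7*np.sin(a(th))+.5; xr=max(-37.5+(14-zr)*np.tan(a(th))+1.0,-36.2)
    p,r=pose(xr+.4,zr+1.1,th,-.5); hit=ctrl.move_l(p,r,vel=5,threshold=14); print(th,(xr+.4).round(2),(zr+1.1).round(2),hit); d,f=avg(th,4)
    if hit or abs(f).max()>15: break
im,_=optics.grab_frame("side")
cv2.imwrite("pics/rock.png",cv2.resize(im[165:230,255:320,::-1],None,fx=8,fy=8,interpolation=cv2.INTER_NEAREST))
E
```

```text
11 -33.74 2.94 False
t 10.21 xb,dy,zb [-34.13  -0.3    2.66] sd [0.01 0.02 0.02] Fbay [-0.7  0.2 -1.3] pitch 10.96 yaw -0.01 roll 0.02 M [0.03 0.28 0.02]
8 -34.34 2.57 False
t 10.88 xb,dy,zb [-34.38  -0.42   2.43] sd [0.06 0.01 0.02] Fbay [ 0.2 -0.2 -2.1] pitch 7.99 yaw 0.00 roll 0.01 M [-0.01  0.12  0.02]
5 -34.97 2.21 False
t 11.57 xb,dy,zb [-34.98  -0.44   2.11] sd [0.05 0.01 0.01] Fbay [-0.2  0.2 -2.3] pitch 4.99 yaw 0.01 roll 0.00 M [-0.    0.07  0.02]
2.5 -35.52 1.91 False
t 12.18 xb,dy,zb [-35.47  -0.46   1.83] sd [0.06 0.01 0.02] Fbay [-0.  -0.6 -2.5] pitch 2.49 yaw 0.01 roll 0.00 M [-0.    0.01  0.01]Traceback (most recent call last):
  File "<stdin>", line 4, in <module>
AttributeError: 'float' object has no attribute 'round'
```

```bash
python3 - <<'E'
from h import *
avg(1,4)
p,r=pose(-35.6,1.6,0,-.5); print(ctrl.move_l(p,r,vel=5,threshold=14)); avg(0,4)
p,r=pose(-35.6,-1.5,0,-.5); print(ctrl.move_l(p,r,vel=4,threshold=10)); d,f=avg(0,4)
im,_=optics.grab_frame("side")
cv2.imwrite("pics/rock.png",cv2.resize(im[165:230,255:320,::-1],None,fx=8,fy=8,interpolation=cv2.INTER_NEAREST))
E
```

```text
t 12.63 xb,dy,zb [-35.64  -0.51   1.7 ] sd [0.06 0.01 0.02] Fbay [-0.   0.6 -2.3] pitch 1.00 yaw 0.01 roll -0.00 M [-0.04  0.03 -0.01]
False
t 13.05 xb,dy,zb [-35.45  -0.53   1.59] sd [0.05 0.01 0.01] Fbay [-0.3 -0.2 -1.9] pitch 0.00 yaw 0.00 roll -0.00 M [ 0.01 -0.    0.  ]
True
t 13.55 xb,dy,zb [-35.66  -0.49   1.2 ] sd [0.01 0.01 0.01] Fbay [-0.3  0.   5.1] pitch -0.03 yaw 0.00 roll 0.01 M [ 0.   -0.11  0.  ]
```

View pics/rock.png

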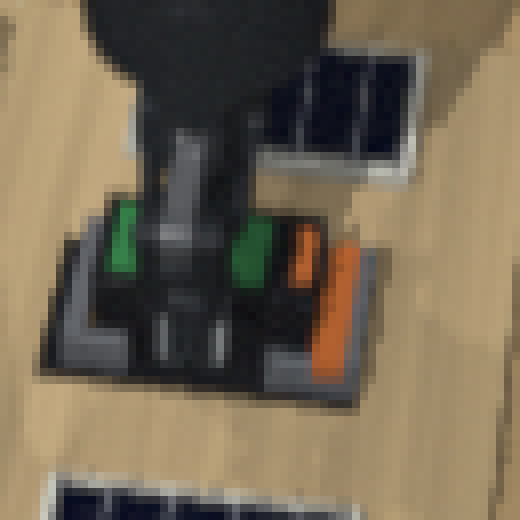

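The pack lies flat between the walls with its strip at the lip, and the floor contact matches the height predicted earlier. Releasing, backing off and checking.

```bash
python3 - <<'E'
from h import *
np.set_printoptions(precision=1,suppress=True)
ctrl.gripper_to(62); st("open")
s=sensors.read_state();ctrl.move_l(s["eef_pos"]+[0,0,90],vel=90);st("up")
ctrl.move_ptp([420,230,260],tool(axes(9)));st("away")
o=np.zeros((520,800,3),np.uint8)
for i,(n,b,g) in enumerate((("top",(170,235,268,318),(185,225,275,310)),("side",(165,230,260,310),(185,220,255,308)))):
    im,d=optics.grab_frame(n);np.savez(n+"3.npz",p=im,d=d)
    o[:,i*400:(i+1)*400]=cv2.resize(im[b[0]:b[1],b[2]:b[3],::-1],(400,520),interpolation=cv2.INTER_NEAREST)
    m=cv2.inRange(cv2.cvtColor(im,cv2.COLOR_RGB2HSV),(50,100,40),(85,255,255))[g[0]:g[1],g[2]:g[3]]
    c=max(cv2.findContours(m,0,2)[0],key=cv2.contourArea);mm=cv2.drawContours(np.zeros_like(m),[c],-1,255,-1);ys,xs=np.nonzero(mm)
    uv=np.c_[xs+g[2],ys+g[0]];P=onplane(n,uv.astype(float),50)
    print(n,uv.mean(0),"label in bay",axes(BYAW).T@(P.mean(0)-BAY),cv2.minAreaRect(P[:,:2].astype(np.float32)),"depth-z",)
    L=uv.mean(0)if i==0 else None
    (uvt:=uv.mean(0)) if i==0 else print("tri",tri([uvt],[uv.mean(0)]))
    if i==0: keep=uvt
    # depth-derived height of label
    c_=optics.camera_params(n);oo,dd=ray(n,uv);z=d[uv[:,1],uv[:,0]];R=np.array(c_["R"]);k=z/(dd@R.T[:,2])
    Q=oo+dd*k[:,None];Q=(Q-BAY)@axes(BYAW);A=np.c_[Q[:,:2],np.ones(len(Q))];fit=np.linalg.lstsq(A,Q[:,2],rcond=None)[0];print("label plane slopes",np.degrees(fit[:2]),"median h",np.median(Q[:,2]))
cv2.imwrite("pics/end.png",o)
E
```

```text
open t 13.97 pos [545.2   1.6  43.4] F [0.6 0.4 0.3] M [0.1 0.  0. ] w 62.0 gf 0.0
up t 15.11 pos [544.5   1.7 132.6] F [-0.2  0.5 -0.1] M [-0.   0.1  0. ] w 61.7 gf 0.0
away t 16.23 pos [420.1 229.3 259.2] F [-0.2  0.  -0.7] M [-0.  -0.   0.1] w 62.3 gf 0.0
top [292.  201.1] label in bay [ 6.8 -0.3 34. ] ((553.6206665039062, 3.031400680541992), (52.79258728027344, 34.12320327758789), 10.892022132873535) depth-z
label plane slopes [-190.9  110.9] median h 33.95082388150195
side [278.4 195.2] label in bay [ 4.5 -0.5 34. ] ((551.224609375, 1.8936424255371094), (52.19939422607422, 31.992233276367188), 11.806365966796875) depth-z
tri [[552.2   2.6  50.5]]
label plane slopes [0.1 2. ] median h 33.50174927190801
```

View pics/end.png

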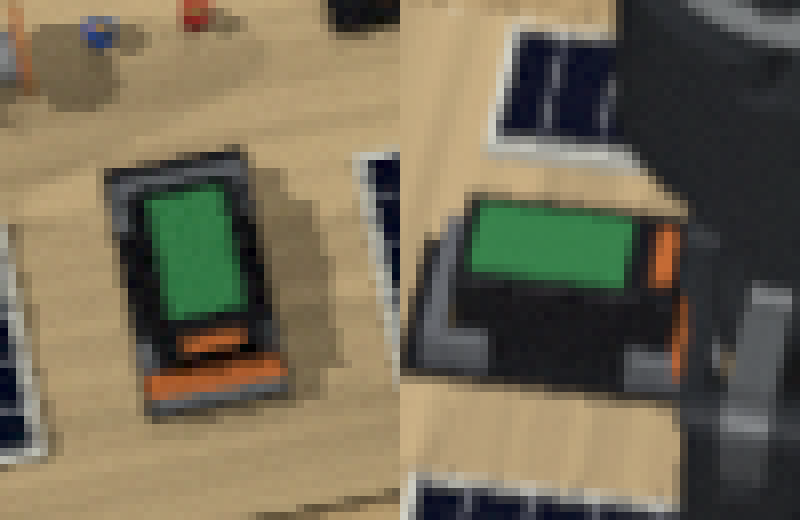

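The label sits 33.5–34 mm above the bay floor (34 expected), level along its length and lined up with the bay. The tongue end is at the lip, and nothing else appears disturbed. Handing in.

```bash
python3 -c "
from plant import ctrl
print(ctrl.finish_job())"
```

```text
the job is handed in; nothing more can be done
None
```

The battery pack is seated flat in the bay with its tongue under the lip, the gripper has let go and moved clear, and the job was handed in at about 16 s of the 54 s allowed.

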